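Snap the gift case shut with press-stud pliers

TASK

Take the orange-handled snap pliers out of their leaning blue holder and use them to close both press studs on the red gift case's leaning front lip, nipping each stud between the jaws and squeezing the handles until it clicks home; do not press the studs or the case with the gripper itself. Then put the pliers back in the holder, jaws down, and let go. Leave the gift case where it stands and everything else on the table undisturbed.

Things in the scene. Friction and masses are not known exactly. Their poses are not given: they have to be found in the camera images.
- pliers: press-stud pliers, 120 g, 145 mm long, 14 mm thick, two halves crossing at a pivot. Origin: pivot centre; z to the handle ends, y across (the way they open), x along the hinge pin. This body is the half with handle at +y, jaw at -y; z is the mid-line when fully open (squeezed by q, the mid-line is turned q/2 about -x). Starts jaws down in the pocket. Looks the same turned half round about z
- squeeze (a joint): how far the pliers are squeezed, rad: 0 fully open (jaw gap 26 mm), 0.4 shut (gap 7 mm, about 48 mm per rad). A spring opens them: about 8 N at the handle crests starts closing, about 12 N at 0.4. Squeezed just a little (0.05 to 0.1) the spring keeps them firm in the gripper with the jaws still 21 mm or more apart
- pliers_grip (a point): midway between the orange handles' rounded crests, 70 mm from the pivot: grip here across y. Outside width at the crests 58 mm open, less 70 mm per rad of squeeze (34 mm on a closed stud); crests 22 mm long (along x), handles 12 mm thick, bending inwards to their ends 24 mm farther out
- pliers_bite (a point): midway between the jaw pads when open, 45 mm from the pivot to -z (pads 118 mm from the crests when shut). Pads: round steel, 12 mm across and 12 mm wide; jaw tips 51 mm from the pivot, 50 mm wide over all when open; the gap is clear up to 12 mm from the pivot
- holder: the pliers' holder, fixed: a dark steel base plate 120 x 100 mm, 10 mm thick, carrying the blue pocket. Origin at the centre of its underside, z up; x points away from the robot side at yaw 0
- pocket: blue open-topped pocket on the holder, leaning 25 deg from vertical to the holder's -x. Origin: centre of its underside, 20 mm above the table; z up along the leaning pocket, y across its wide side. Outside 34 (x) x 72 (y) x 76 mm, walls and floor 4 mm: inside 26 x 64, 72 deep. The open pliers stand in it, z and y along the pocket's, pads on its floor
- pocket_seat (a point): on the pocket's middle line, 55 mm above its underside: where the pliers' pivot is when they are home in the middle of the pocket (lying on the lower wall they are 6 mm off it)
- case: red gift case with gold line, about 0.9 kg, loose on the table: x 0.002 to 0.196, y -0.112 to 0.112, 90 mm high in its own frame. Origin on the table under the middle of its front edge, z up, x towards its rear (front faces the robot)
- lip: closing lip of the case: dark red plate 3 mm thick, 200 mm long, rising 40 mm from the case's front top edge, leaning 30 deg from vertical to the front (case -x). Origin: middle of its foot, 89 mm above the table; z up along the lip (free edge at z 40 mm), x the plate's normal, to rear and up, y along the edge. Faces at x -1.5 and +1.5 mm
- socket_a: brass socket of stud a, fixed to the lip's front (under) face: a disc 18 mm across, 3 mm thick. Origin on the lip's front face at the disc's centre, at y +60 mm, z 24 mm of the lip; its x is the lip's x. The outer face of the disc is at lip x -4.5 mm
- socket_b: the same for stud b, at y -60 mm, z 24 mm of the lip
- snap_a_face (a point): centre of the outer (rear, upper) face of stud a's gold cap, a disc 18 mm across, 4 mm thick; at lip x +10.5 mm open, +5.5 mm closed, y +60, z 24 mm (16 mm below the free edge). Over cap and socket: 15 mm open, 10 mm closed
- snap_b_face (a point): the same for stud b, at lip y -60 mm
- snap_a (a joint): how far stud a is pushed in, m: 0 open, 0.005 closed. It has a click: it needs about 9 N, springs back if let go before about 0.003 and snaps home beyond it and stays
- snap_b (a joint): the same for stud b
- canister: tall dark-red round tea canister with lid, 72 mm across, 165 mm high, loose. Origin at the centre of its underside, z up
- tape: green translucent roll of packing tape lying flat, 90 mm across, 45 mm high, loose. Origin at the centre of its underside, z up
- pot: blue ceramic cup, 66 mm across, 85 mm high, loose. Origin at the centre of its underside, z up
- carton: small brown carton, 60 x 55 mm, 70 mm high, loose. Origin at the centre of its underside, z up
- tin: small flat round gold tin, 71 mm across, 40 mm high, loose, standing on the rear of the gift case's lid. Origin at the centre of its underside, z up
- bar: yellow flat sweets box, 45 x 85 mm, 22 mm high, loose, on the table in front of the gift case. Origin at the centre of its underside, z up
Mind the look-alikes: they are no part of the job. There is more than one size of the pliers; the one meant has the size given above. What is shaped like the holder but yellow is not meant.

How it is judged (in metres and radians):
On the way, in this order (a step that is already met when the one before it is completed fails the run):
1. the pliers are lifted out of the holder (distance between pliers and pocket_seat above 0.1 m), for 0.1 s.
2. one stud is clicked home, nipped between the pliers' jaws (a jaw bearing on its socket) (((value of joint snap_a above 0.004 m and contact force between pliers and socket_a above 2 N) or (value of joint snap_b above 0.004 m and contact force between pliers and socket_b above 2 N))), for 0.1 s.
3. both studs are home, the second also nipped between the jaws (value of joint each of snap_a, snap_b above 0.004 m and (contact force between pliers and socket_a above 2 N or contact force between pliers and socket_b above 2 N)), for 0.1 s.
At the end, for the whole second after the job is handed in: both studs are closed (pushed in more than 4 mm of 5), the pliers stand at rest in the pocket, jaws down (pivot within 20 mm of pocket_seat, within 0.4 rad of the pocket's axis), and the gift case is within 30 mm of where it stood (value of joint each of snap_a, snap_b above 0.004 m and distance between pliers and pocket_seat below 0.02 m and angle between the z axis of pliers and the z axis of pocket, either way round below 0.4 rad and z of pliers_grip in the frame of pocket above 0.09 m and linear speed of pliers below 0.02 m/s and distance of case from where it was at the start of the episode below 0.03 m); the robot touches nothing.
It fails at once if the gripper or arm itself presses on the gift case or its studs (more than 3 N) (contact force between any of the fingers, the arm and case above 3 N).
It fails at once if a bystander is shifted by more than 30 mm (distance of any of canister, tape, pot, carton, tin, bar from where it was at the start of the episode above 0.03 m).
It also fails if it takes over 72 s, if anything falls off the work surface, if the arm or the gripper's body presses on something with over 40 N, if the wrist force passes 120 N, or if a joint passes its speed limit or range.

ROBOT

A 6-joint arm with a two-finger parallel gripper is mounted at the origin on the work surface. World frame = base frame: x ahead of the robot, y to its left, z up, the work surface at z = 0. Lengths are in m, angles in degrees, forces in N, time in s.
With the tool pointing down it reaches from about 0.375 to 0.925 m from the base axis. Payload 5.7 kg.
Tool frame: the origin (TCP) lies midway between the tips of the shut fingers; the grasp point (between the pads) lies 19 mm behind it (robot.grip_depth is the distance from the TCP to the grasp point, in m); z points along the fingers, y is the line along which they close (so a half turn about z gives the same grasp; the last joint's range is limited). The gripper opens to 85 mm and grips with 20 to 120 N. Pads are 22 mm wide; open, the fingers measure 114 mm over their backs; the gripper's body (76 mm by 85 mm) begins 54 mm behind the grasp point. The pads swing forward as they close: fully open they stand 13 mm farther back than shut.
Start: joints at [-77.527, 20.558, 86.54, -0, 72.909, -6.595], TCP at [0.196, -0.567, 0.231] pointing down, gripper open.
Joint ranges: [-170.27, 170.27], [-57.76, 135], [12.27, 136.19], [-55.21, 235.2], [11.17, 155.16], [-170.74, 170.74]. Speed limits (degrees/s): [136.94, 136.94, 180, 180, 180, 180].

INTERFACE

Orientations are given as [roll, pitch, yaw] about the fixed x, y, z axes, in that order (R = Rz(yaw) Ry(pitch) Rx(roll)).
In Python, from workcell import robot, optics gives the robot as it stands.
- The arm moves only by the shell command python3 -m jog 'ROWS' [FORCE]. ROWS is JSON, a list of rows, each a list of 3 entries, a list of its own where there are three numbers: the gripper command: -1 is shut, 1 is fully open, values between are in proportion, then the shift along the tool's x, y, z in m, then the turn, a rotation vector about the tool's x, y, z in rad. In form: [[fingers, [dx, dy, dz], [rx, ry, rz]], ...]. A call has 1 to 10 rows; each row shifts and turns the commanded pose from where the row before left it, along the tool's axes as they then stand; what a row does not reach is not made up. A row lasts 1/12 s, in which the tool goes at most 41.7 mm and 7.16 degrees, less where a joint would pass 70% of its speed; a pose out of reach is approached as far as the arm can. A call is refused whole if a number of a shift passes 0.0417 or a number of a turn 0.125, either way. A call with a gripper value outside its range is refused whole. The fingers move at their own pace and stop on an object; FORCE is the grip in N (left out, the last holds). Time passes only in rows, so rows that do not move let the fingers close. It gives the time, the measured TCP pose, the force, the opening and the grip force at its end, in the units of the state.
- robot.state(): the state, without advancing time (a new reading comes with each control period).
- optics.capture(name): name is "scene" or "top" or "wrist"; returns a dict with "frame" (384x512x3 uint8, red, green, blue), "vfov" (degrees; the focal length in pixels is half the picture's height over the tangent of half this angle, whatever the lens; pixels are square), "cx", "cy" (the principal point, pixels), "camera_from_world" (4x4, takes a point from world to camera coordinates); the wrist camera has in their place "tool_from_camera" (4x4, takes a point from camera to tool coordinates, whose origin is the TCP and whose axes are the flange's). Camera axes: x right, y up, looking along -z (the intrinsics and any distortion apply to the point x, -y, -z); pixel columns grow to the right and rows downward; lengths in m; the calibration is good to about 2 mm. A picture is of the moment at which its call begins: read the wrist's pose just before it. There is no depth.
- robot.finish_job(): hands the job in; it is judged then, once.
Trained networks look in the newest picture that a camera, given by its name, has taken for a name from the list of things; names that differ only in an ending like _2 or _b are one class to them, and where a whole thing is asked for, a point or a joint stands for the part that bears it (a point fixed in the world has none). Each returns a list of dicts, best first, with "confidence" (0 to 1); they miss things now and then, are a little off and sometimes report something else, mostly with a low value. They report only what shows in the picture. A call takes as long as a camera call. They do not tell look-alikes from the thing itself.
- optics.outline_of(camera, name): "pixels" (384x512 bool, what is visible of it).
- optics.tip_of(camera, name): "at" ([x, y, z] in m, in the coordinates of the camera as it stood for that picture, good to about 4 mm: a listed point, or the origin of a listed thing).
The state is a dict: "time": time; "joints": joint angles; "dq": joint speeds; "joint_torque": joint torques, N m; "tcp_pos": TCP position; "eef_rot": TCP orientation; "contact_force": force on the tool from outside, world axes, zero at the start; "moment": the same for the moment, N m; "width": opening from 0.0 (shut) to 1.0 (fully open); "grasp_force": force on a finger pad.
Only numpy, scipy, OpenCV 4.12 (cv2) and the standard library are available. Lean on these libraries where they do the work, as an engineer would, in place of code of your own. Each camera call takes 0.05 s, during which the arm holds its last target. There are 200 camera calls.

## Working session

There is one attempt and no reset: what is moved stays moved. The work goes in short steps, Python scripts to look and compute and a shell command to move; the robot and the scene stay as the last step left them, time stands still between calls to the robot, and variables do not carry over. Pictures are saved under pics/ and viewed, at most 10 in all, crops included, and the job is handed in when it is done.

```bash
ls; mkdir -p pics; python3 - <<'E'
from workcell import robot, optics
import cv2, numpy as np
print(robot.state()); print(robot.grip_depth)
ims=[]
for c in ("scene","top"):
    r=optics.capture(c); cv2.imwrite(f"pics/{c}0.png",r["frame"][:,:,::-1])
    ims.append(r["frame"][:,:,::-1])
    T=np.array(r["camera_from_world"]); W=np.linalg.inv(T)
    print(c,r["vfov"],r["cx"],r["cy"],W.round(3).tolist(),[k for k in r])
    for n in ("pliers","pliers_grip","pliers_bite","holder","pocket","case","lip","socket_a","snap_a_face","canister","tape","pot","carton","tin","bar"):
        for d in optics.tip_of(c,n):
            p=W@np.r_[d["at"],1]; print(n,round(d["confidence"],2),p[:3].round(3))
E
```

```text
pics
{'time': 0.0, 'joints': array([-7.75265220e+01,  2.05987684e+01,  8.65999682e+01, -3.87146420e-04,
        7.29083440e+01, -6.59247790e+00]), 'dq': array([-0.04038445,  0.12323363, -0.02442632,  0.03423724,  0.15279382,
       -0.00064838]), 'joint_torque': array([ 2.62571652e-03, -5.27617192e+01, -2.78616464e+01,  2.42888871e-05,
        1.33472178e-02, -1.62711018e-06]), 'tcp_pos': array([ 0.1958568 , -0.56640373,  0.23043841]), 'eef_rot': array([-1.79893585e+02, -1.19261695e-02,  1.90660590e+01]), 'contact_force': array([ 0.26795878,  0.15213653, -0.52726975]), 'moment': array([-0.01322043,  0.02522668, -0.0472404 ]), 'grasp_force': 0.0, 'width': 0.997156772325895}
0.0187
scene 45.013980487940664 262.94246253695576 194.20788217559533 [[0.399, -0.715, 0.574, 1.241], [0.917, 0.308, -0.254, -0.39], [0.005, 0.628, 0.778, 1.093], [0.0, 0.0, 0.0, 1.0]] ['frame', 'vfov', 'cx', 'cy', 'camera_from_world']
pliers 0.79 [ 0.541 -0.218  0.07 ]
pliers 0.78 [ 0.521 -0.516  0.011]
pliers 0.56 [ 0.348 -0.332  0.012]
pliers_grip 0.92 [ 0.607 -0.567  0.018]
pliers_grip 0.6 [ 0.356 -0.228  0.02 
[... 1184 characters left out ...]
ers_bite 0.83 [ 0.47  -0.479  0.01 ]
pliers_bite 0.55 [ 0.558 -0.208  0.023]
pliers_bite 0.52 [0.474 0.224 0.001]
holder 0.73 [ 0.313  0.189 -0.   ]
holder 0.62 [ 0.568 -0.211 -0.   ]
pocket 0.69 [0.311 0.188 0.018]
pocket 0.66 [ 0.569 -0.212  0.021]
case 0.69 [ 0.547  0.237 -0.003]
case 0.58 [ 0.559 -0.208  0.025]
case 0.32 [ 0.732 -0.187  0.001]
lip 0.94 [0.552 0.237 0.089]
snap_a_face 0.52 [0.553 0.298 0.116]
canister 0.63 [0.439 0.003 0.002]
tape 0.6 [ 0.729 -0.188 -0.002]
tape 0.56 [ 0.547 -0.21   0.072]
pot 0.94 [ 0.687 -0.083 -0.001]
pot 0.73 [0.553 0.299 0.115]
pot 0.65 [ 0.512 -0.217  0.131]
pot 0.28 [0.44  0.006 0.001]
carton 0.78 [ 0.718 -0.292 -0.001]
tin 0.88 [0.691 0.238 0.089]
```

View pics/scene0.png

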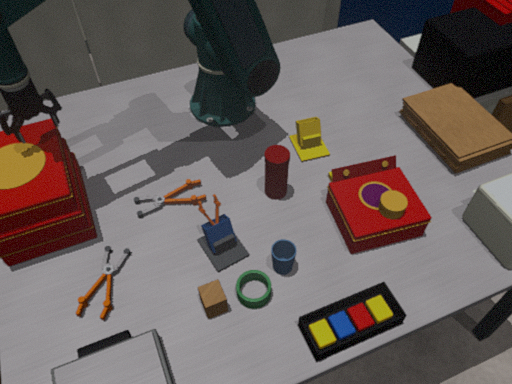

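View pics/top0.png

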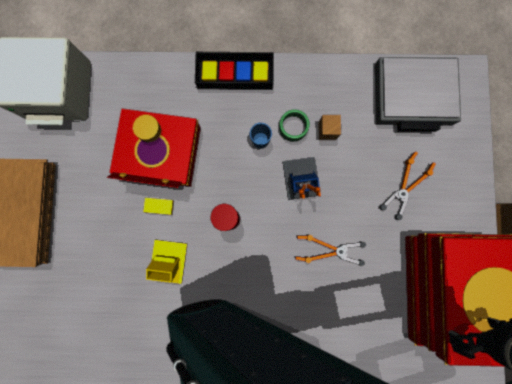

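Scene picture: the candidates for the pliers are the pair standing in the blue pocket at (213,210), a lying pair at (170,200), another lying pair at (105,285). The yellow holder is at (310,140). The description (standing jaws down in the blue holder) picks (213,210). The case is at (375,205) with its lip towards the robot, and the canister at (277,172) stands between. I'll check with a close crop and measure the yaws.

```bash
cat > h.py <<'E'
import numpy as np, cv2
from scipy.spatial.transform import Rotation as Ro
from workcell import robot, optics
def pose():
    s=robot.state(); return Ro.from_euler('xyz',s["eef_rot"],degrees=True),np.array(s["tcp_pos"])
def frame(z,y):
    z=np.array(z,float);z/=np.linalg.norm(z);y=np.array(y,float);y-=z*(y@z);y/=np.linalg.norm(y)
    return Ro.from_matrix(np.c_[np.cross(y,z),y,z])
def goto(R,p):
    "remaining: shift in current tool axes (do first) then turn in tool axes"
    R0,p0=pose(); d=R0.inv().apply(np.array(p)-p0); w=(R0.inv()*R).as_rotvec()
    print("shift",d.round(4),"len",np.linalg.norm(d).round(4),"| turn",w.round(4),"deg",np.degrees(np.linalg.norm(w)).round(1),
          "| shift after turn",R.inv().apply(np.array(p)-p0).round(4))
def world(c,r):
    if c=="wrist":
        R0,p0=r["pose"]; T=np.eye(4);T[:3,:3]=R0.as_matrix();T[:3,3]=p0
        return T@np.array(r["tool_from_camera"])
    return np.linalg.inv(np.array(r["camera_from_world"]))
def cap(c):
    P=pose(); r=optics.capture(c); r["pose"]=P; r["W"]=world(c,r); return r
def tips(c,r,n,m=.3):
    o=[]
    for d in optics.tip_of(c,n):
        if d["confidence"]>=m: o.append((round(d["confidence"],2),(r["W"]@np.r_[d["at"],1])[:3].round(4)))
    return o
def proj(r,p):
    "world -> pixel (no distortion)"
    q=np.linalg.inv(r["W"])@np.r_[p,1]; f=r["frame"].shape[0]/2/np.tan(np.radians(r["vfov"])/2)
    return np.array([r["cx"]+f*q[0]/-q[2], r["cy"]-f*q[1]/-q[2]])
E
python3 - <<'E'
from h import *
def plane(r,px,z):
    f=192/np.tan(np.radians(r["vfov"])/2); d=r["W"][:3,:3]@np.array([(px[0]-r["cx"])/f,-(px[1]-r["cy"])/f,-1]); o=r["W"][:3,3]
    return o+d*(z-o[2])/d[2]
r=cap("top")
for n,z in (("holder",.01),("case",.09),("lip",.11)):
    for o in optics.outline_of("top",n)[:2]:
        c=max(cv2.findContours(o["pixels"].astype('uint8'),0,2)[0],key=cv2.contourArea)
        b=cv2.boxPoints(cv2.minAreaRect(c)); print(n,round(o["confidence"],2),[plane(r,q,z)[:2].round(3).tolist() for q in b])
for n in ("snap_a_face","socket_a"): print(tips("top",r,n,.1))
a=cv2.resize(r["frame"][130:230,255:355],(400,400),interpolation=2)
s=cap("scene"); b=cv2.resize(s["frame"][180:280,165:265],(400,400),interpolation=2)
cv2.imwrite("pics/crop.png",np.hstack([a,b])[:,:,::-1])
for n in("snap_a_face","socket_a"): print(tips("scene",s,n,.1))
E
```

```text
holder 0.73 [[0.258, 0.255], [0.379, 0.244], [0.366, 0.13], [0.245, 0.141]]
holder 0.73 [[0.456, 0.27], [0.502, 0.268], [0.495, 0.177], [0.45, 0.18]]
case 0.96 [[0.549, 0.346], [0.757, 0.328], [0.723, 0.087], [0.517, 0.11]]
case 0.63 [[0.478, 0.052], [0.48, -0.027], [0.41, -0.028], [0.409, 0.05]]
lip 0.73 [[0.546, 0.34], [0.57, 0.337], [0.54, 0.137], [0.517, 0.139]]
lip 0.39 [[0.544, 0.339], [0.749, 0.322], [0.717, 0.084], [0.514, 0.105]]
[(0.44, array([0.5541, 0.294 , 0.1113]))]
[(0.38, array([0.554 , 0.2994, 0.1118]))]
[(0.41, array([0.5567, 0.2965, 0.1183]))]
[(0.29, array([ 0.5089, -0.2257,  0.1302]))]
```

View pics/crop.png

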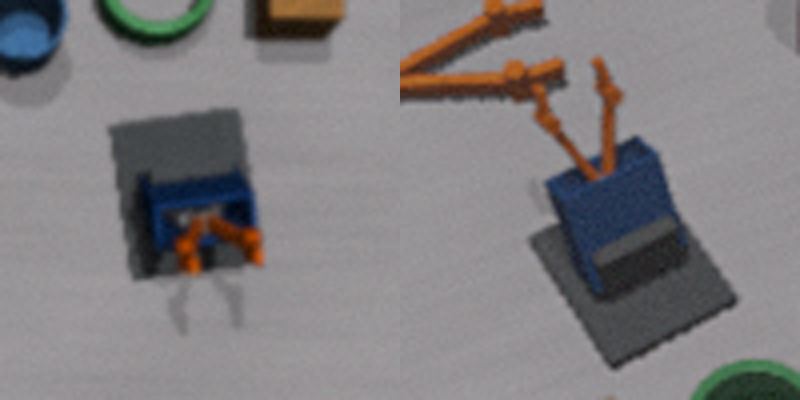

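The crop shows small orange handles (left panel (190,255) and (255,250)) standing in the blue pocket on the dark plate, which is yawed about +8.5°. The case is yawed about −8°.

```bash
cat >> h.py <<'E'
c,s=np.cos(np.radians(8.5)),np.sin(np.radians(8.5))
HX=np.array([c,s,0]);HY=np.array([-s,c,0]);a=np.radians(25)
PZ=np.cos(a)*np.array([0,0,1])-np.sin(a)*HX
RP=frame(-PZ,-HY); G=np.array([.512,-.220,.132])
E
python3 - <<'E'
from h import *
goto(RP,G+0.15*PZ)
E
```

```text
shift [ 0.3497 -0.2364 -0.0367] len 0.4237 | turn [-0.0404  0.4351  0.1815] deg 27.1 | shift after turn [ 0.2878 -0.2965  0.0937]
```

```bash
python3 -m jog '[[1,[0,0,-0.03],[0,0,0]],[1,[0,0,-0.03],[0,0,0]],[1,[0.03,-0.02,0],[0,0,0]],[1,[0.03,-0.02,0],[0,0,0]],[1,[0.03,-0.02,0],[0,0,0]],[1,[0.03,-0.02,0],[0,0,0]],[1,[0.03,-0.02,0],[0,0,0]],[1,[0.03,-0.02,0],[0,0,0]],[1,[0.03,-0.02,0],[0,0,0]],[1,[0.03,-0.02,0],[0,0,0]]]'
python3 -m jog '[[1,[0.03,-0.02,0],[0,0,0]],[1,[0.03,-0.02,0],[0,0,0]],[1,[0.02,-0.01,0],[0,0,0]],[1,[0,0,0],[-0.01,0.1,0.04]],[1,[0,0,0],[-0.01,0.1,0.04]],[1,[0,0,0],[-0.01,0.1,0.04]],[1,[0,0,0],[-0.01,0.1,0.04]],[1,[0,0,0],[0,0.03,0.02]],[1,[0,0,0],[0,0,0]],[1,[0,0,0],[0,0,0]]]'
python3 - <<'E'
from h import *
goto(RP,G+0.12*PZ)
r=cap("wrist")
cv2.imwrite("pics/w1.png",r["frame"][:,:,::-1])
for n in ("pliers","pliers_grip","pocket","holder"): print(n,tips("wrist",r,n))
for p in (G,G-0.07*PZ,G+.029*HY,G-.029*HY): print(proj(r,p).round())
E
```

```text
time: 2.88
tcp_pos: [0.3713, -0.3359, 0.2915]
eef_rot: [180.0, -0.0, 19.1]
contact_force: [0.3, -0.4, 1.1]
width: 0.999
grasp_force: 0.0
time: 3.72
tcp_pos: [0.4293, -0.2644, 0.2914]
eef_rot: [-180.0, -24.7, 8.6]
contact_force: [0.4, -0.2, 0.1]
width: 1.002
grasp_force: 0.0
shift [ 0.0132 -0.0316  0.0617] len 0.0706 | turn [-0.0012  0.0058  0.001 ] deg 0.3 | shift after turn [ 0.0128 -0.0317  0.0618]
pliers [(0.93, array([ 0.5246, -0.5099,  0.0102])), (0.69, array([ 0.3477, -0.324 ,  0.0098]))]
pliers_grip [(0.97, array([ 0.6129, -0.5667,  0.0122])), (0.88, array([ 0.5117, -0.2173,  0.1342]))]
pocket [(0.62, array([ 0.5677, -0.2117,  0.0213]))]
holder [(0.94, array([ 5.703e-01, -2.099e-01, -3.000e-04])), (0.4, array([ 0.5095, -0.2199,  0.1328]))]
[229. 153.]
[235. 141.]
[201. 153.]
[258. 153.]
```

View pics/w1.png

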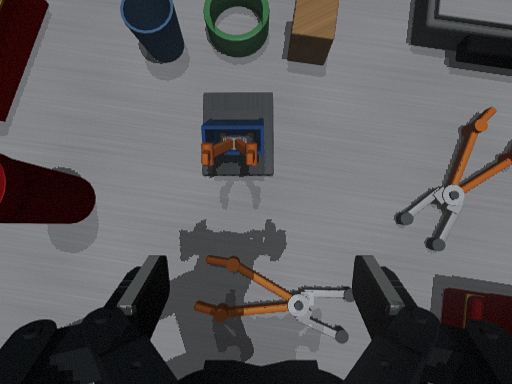

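Wrist view: the plate at (237,135) is square to the image and the handle crests are at (208,153) and (250,153), as predicted. The nearby canister (40,190) and lying pliers (300,305) are clear. Next: line up, then advance.

```bash
python3 -m jog '[[1,[0.0065,-0.016,0.02],[0,0,0]],[1,[0.0065,-0.016,0.02],[0,0.005,0]],[1,[0,0,0.025],[0,0,0]],[1,[0,0,0.025],[0,0,0]],[1,[0,0,0.025],[0,0,0]],[1,[0,0,0.025],[0,0,0]],[1,[0,0,0.02],[0,0,0]],[1,[0,0,0.01],[0,0,0]],[1,[0,0,0],[0,0,0]],[1,[0,0,0],[0,0,0]]]' 40
python3 - <<'E'
from h import *
goto(RP,G+np.array([0,.001,.001])-0.023*PZ)
r=cap("wrist")
cv2.imwrite("pics/w2.png",r["frame"][:,:,::-1])
print(tips("wrist",r,"pliers_grip"))
E
```

```text
time: 4.8
tcp_pos: [0.5079, -0.2194, 0.1425]
eef_rot: [-179.9, -25.0, 8.7]
contact_force: [-0.2, -0.5, 0.2]
width: 0.999
grasp_force: 0.0
shift [-0.0003  0.0003  0.0334] len 0.0334 | turn [-0.003   0.0002  0.0026] deg 0.2 | shift after turn [-0.0003  0.0002  0.0334]
[]
```

View pics/w2.png

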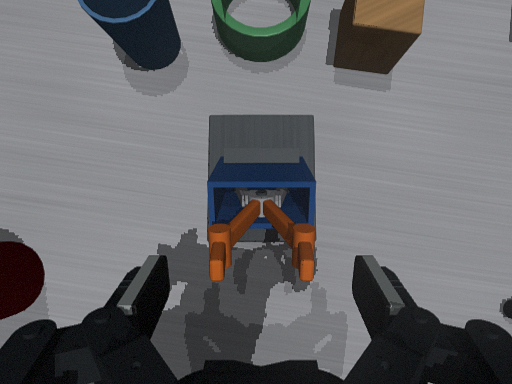

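The handles at (220,240) and (303,240) are centred between the pads (150 and 370). Advance and close slightly.

```bash
python3 -m jog '[[1,[0,0,0.015],[0,0,0]],[1,[0,0,0.013],[0,0,0]],[1,[0,0,0.005],[0,0,0]],[0.5,[0,0,0],[0,0,0]],[0.3,[0,0,0],[0,0,0]],[0.23,[0,0,0],[0,0,0]],[0.23,[0,0,0],[0,0,0]],[0.23,[0,0,0],[0,0,0]],[0.23,[0,0,0],[0,0,0]],[0.23,[0,0,0],[0,0,0]]]' 40
python3 - <<'E'
from h import *
goto(RP,G+np.array([0,.001,.001])-0.023*PZ)
print(robot.state()["width"]*85)
E
```

```text
time: 5.73
tcp_pos: [0.5222, -0.2191, 0.1157]
eef_rot: [179.8, -25.2, 8.7]
contact_force: [-9.9, 0.4, 20.8]
width: 0.622
grasp_force: 19.6
shift [-0.0018 -0.0016  0.0031] len 0.0039 | turn [ 0.0018 -0.0037  0.0029] deg 0.3 | shift after turn [-0.0018 -0.0016  0.0031]
52.831207893018345
```

```bash
python3 -m jog '[[0.23,[0,0,-0.003],[0,0,0]],[0.23,[0,0,-0.005],[0,0,0]],[0.23,[0,0,-0.01],[0,0,0]],[0.23,[0,0,-0.01],[0,0,0]],[0.23,[0,0,-0.01],[0,0,0]],[0.23,[0,0,-0.01],[0,0,0]]]'
python3 - <<'E'
from h import *
print(robot.state()["width"]*85, robot.state()["contact_force"])
goto(RP,G+0.13*PZ)
r=cap("top"); print(tips("top",r,"pliers"),tips("top",r,"pliers_grip"))
E
```

```text
time: 6.23
tcp_pos: [0.5007, -0.2207, 0.1572]
eef_rot: [-180.0, -25.0, 8.6]
contact_force: [0.4, 0.6, -1.0]
width: 0.614
grasp_force: 8.7
52.17819614304844 [ 0.39867768  0.58487891 -1.04287867]
shift [-0.0004  0.0008 -0.1024] len 0.1024 | turn [-0.0017 -0.0001  0.002 ] deg 0.2 | shift after turn [-0.0004  0.001  -0.1024]
[(0.61, array([ 0.526 , -0.512 ,  0.0112])), (0.45, array([ 0.5238, -0.2149,  0.1098]))] [(0.79, array([ 0.6088, -0.5642,  0.0118])), (0.69, array([ 0.4942, -0.2259,  0.1744])), (0.59, array([ 0.3573, -0.2227,  0.0185]))]
```

```bash
cat >> h.py <<'E'
b=np.radians(-8.0); CX=np.array([np.cos(b),np.sin(b),0]);CY=np.array([-np.sin(b),np.cos(b),0]);Z=np.array([0,0,1.])
LX=np.cos(np.pi/6)*CX+.5*Z; LZ=np.cos(np.pi/6)*Z-.5*CX; L0=np.array([.5505,.2365,.0895])
RS=frame(-LZ,LX)
def lip(x,y,z): return L0+x*LX+y*CY+z*LZ
E
python3 -m jog '[[0.23,[0,0,-0.02],[0,0,0]],[0.23,[0,0,-0.025],[0,0,0]],[0.23,[0,0,-0.025],[0,0,0]],[0.23,[0,0,-0.025],[0,0,0]],[0.23,[0,0,-0.025],[0,0,0]],[0.23,[0.0127,0,-0.0272],[0,0,0]],[0.23,[0.0127,0,-0.0272],[0,0,0]],[0.23,[0.0127,0,-0.0272],[0,0,0]],[0.23,[0,0,0],[0,0,0]]]'
python3 - <<'E'
from h import *
goto(RS,lip(.002,-.06,.024)+.18*LZ)
print(lip(.002,-.06,.024)+.18*LZ,robot.state()["joints"])
r=cap("wrist"); cv2.imwrite("pics/w3.png",r["frame"][:,:,::-1])
for n in("pliers","pliers_grip","pliers_bite"):print(n,[(d["confidence"],(np.array(r["tool_from_camera"])@np.r_[d["at"],1])[:3].round(4)) for d in optics.tip_of("wrist",n)])
E
```

```text
time: 7.13
tcp_pos: [0.4535, -0.2308, 0.3613]
eef_rot: [179.5, -25.4, 8.8]
contact_force: [0.8, -1.1, -0.5]
width: 0.615
grasp_force: 8.8
shift [ 0.0085 -0.4194  0.1048] len 0.4324 | turn [-0.1572 -0.0372 -1.3075] deg 75.5 | shift after turn [ 0.4163 -0.107   0.0469]
[0.44285747 0.19103852 0.26716918] [-50.73273315  -2.66439495 101.70039363  23.07790564  68.69596905
  24.41152556]
pliers [(0.86, array([-0.0074,  0.0006,  0.0545])), (0.79, array([-0.2596,  0.0734,  0.2679])), (0.68, array([-0.0428, -0.0047,  0.3569])), (0.67, array([-0.1256,  0.2863,  0.3341]))]
pliers_grip [(0.95, array([-0.0572,  0.3518,  0.3601]))]
pliers_bite [(0.64, array([-0.172 ,  0.2485,  0.3122])), (0.56, array([-0.0013, -0.0018,  0.0993]))]
```

View pics/w3.png

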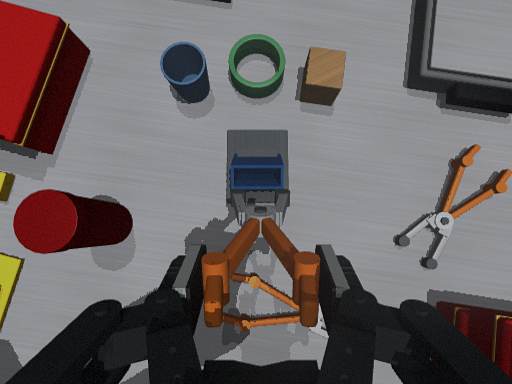

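The pliers hang centred in the fingers, jaws down, with the crests at (215,260) and (305,260). The pocket at (257,175) is empty. Turn, then travel above the canister.

```bash
python3 -m jog '[[0.23,[0,0,0],[-0.0131,-0.0031,-0.109]],[0.23,[0,0,0],[-0.0131,-0.0031,-0.109]],[0.23,[0,0,0],[-0.0131,-0.0031,-0.109]],[0.23,[0,0,0],[-0.0131,-0.0031,-0.109]],[0.23,[0,0,0],[-0.0131,-0.0031,-0.109]],[0.23,[0,0,0],[-0.0131,-0.0031,-0.109]],[0.23,[0,0,0],[-0.0131,-0.0031,-0.109]],[0.23,[0,0,0],[-0.0131,-0.0031,-0.109]],[0.23,[0,0,0],[-0.0131,-0.0031,-0.109]],[0.23,[0,0,0],[-0.0131,-0.0031,-0.109]]]'
python3 -m jog '[[0.23,[0,0,0],[-0.0131,-0.0031,-0.109]],[0.23,[0,0,0],[-0.0131,-0.0031,-0.109]],[0.23,[0.025,0,0],[0,0,0]],[0.23,[0.03,0,0],[0,0,0]],[0.23,[0.03,0,0],[0,0,0]],[0.23,[0.03,0,0],[0,0,0]],[0.23,[0.03,0,0],[0,0,0]],[0.23,[0.03,0,0],[0,0,0]],[0.23,[0.03,0,0],[0,0,0]],[0.23,[0.03,0,0],[0,0,0]]]'
python3 - <<'E'
from h import *
goto(RS,lip(.002,-.06,.024)+.18*LZ); print(robot.state()["joints"].round(1))
E
```

```text
time: 8.17
tcp_pos: [0.4503, -0.2274, 0.3524]
eef_rot: [152.8, -6.6, 71.5]
contact_force: [-0.4, 0.4, -1.7]
width: 0.618
grasp_force: 8.8
time: 9.0
tcp_pos: [0.4822, 0.006, 0.3539]
eef_rot: [150.7, -0.4, 82.1]
contact_force: [-0.1, -0.6, -1.0]
width: 0.621
grasp_force: 8.8
shift [ 0.1773 -0.0993  0.045 ] len 0.2081 | turn [-0.0122 -0.0059 -0.0022] deg 0.8 | shift after turn [ 0.1778 -0.0994  0.0428]
[ -7.6 -10.5 110.9   0.2  50.3   0.3]
```

```bash
python3 -m jog '[[0.23,[0.03,0,0],[-0.0122,-0.0059,-0.0022]],[0.23,[0.03,0,0],[0,0,0]],[0.23,[0.03,0,0],[0,0,0]],[0.23,[0.03,0,0],[0,0,0]],[0.23,[0.03,-0.02,0],[0,0,0]],[0.23,[0.028,-0.03,0],[0,0,0]],[0.23,[0,-0.03,0.01],[0,0,0]],[0.23,[0,-0.02,0.01],[0,0,0]],[0.23,[0,0,0],[0,0,0]],[0.23,[0,0,0],[0,0,0]]]'
python3 - <<'E'
from h import *
goto(RS,lip(.002,-.06,.024)+.18*LZ)
r=cap("wrist"); cv2.imwrite("pics/w4.png",r["frame"][:,:,::-1])
for n in("snap_a_face","socket_a","lip","pliers","pliers_bite"):print(n,tips("wrist",r,n))
for p in (lip(.0105,-.06,.024),lip(.0105,.06,.024),lip(0,-.1,.04),lip(0,.1,.04)): print(p.round(4),proj(r,p).round())
E
```

```text
time: 9.83
tcp_pos: [0.431, 0.1908, 0.2865]
eef_rot: [150.0, 0.2, 82.1]
contact_force: [0.6, 0.6, -1.3]
width: 0.613
grasp_force: 8.8
shift [0.0019 0.0005 0.0226] len 0.0227 | turn [-0.0006  0.0021  0.0036] deg 0.2 | shift after turn [0.0019 0.0005 0.0226]
snap_a_face [(0.41, array([0.5545, 0.2981, 0.1151]))]
socket_a [(0.46, array([0.5487, 0.2923, 0.1101])), (0.37, array([0.5315, 0.1816, 0.1078]))]
lip [(0.73, array([0.5552, 0.2357, 0.0899])), (0.54, array([0.685 , 0.2384, 0.0912]))]
pliers [(0.79, array([0.4557, 0.1854, 0.2368]))]
pliers_bite [(0.82, array([0.4827, 0.1803, 0.2013]))]
[0.5393 0.1775 0.1155] [269. 160.]
[0.556  0.2963 0.1155] [271.  39.]
[0.5168 0.1403 0.1241] [260. 199.]
[0.5446 0.3383 0.1241] [260. -13.]
```

View pics/w4.png

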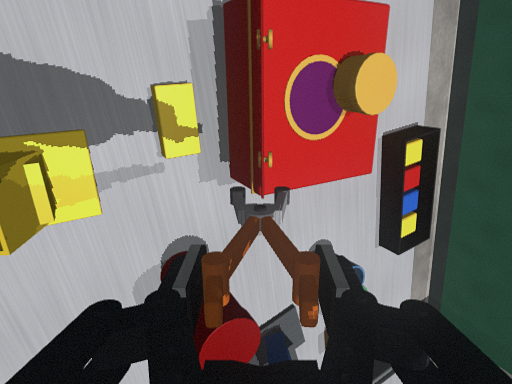

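```bash
python3 - <<'E'
from h import *
r=cap("wrist"); f=r["frame"]
cv2.imwrite("pics/w5.png",np.hstack([cv2.resize(f[y:y+60,225:315],(390,260),interpolation=cv2.INTER_CUBIC) for y in(10,145)])[:,:,::-1])
for y in (38,160):
  for x in (-.0045,-.0015,.0015,.0065,.0105): print(y,x,proj(r,lip(x,.06 if y==38 else -.06,.024)).round(1))
for x in(-.0015,.0015):print("edge",proj(r,lip(x,-.1,.04)).round(1),proj(r,lip(x,0,.04)).round(1))
E
```

```text
38 -0.0045 [248.4  40.3]
38 -0.0015 [251.5  40.3]
38 0.0015 [254.6  40.3]
38 0.0065 [259.7  40.3]
38 0.0105 [263.8  40.3]
160 -0.0045 [250.  160.5]
160 -0.0015 [252.8 160.5]
160 0.0015 [255.5 160.5]
160 0.0065 [260.1 160.5]
160 0.0105 [263.7 160.5]
edge [252.9 199.8] [251.9 104.9]
edge [255.7 199.8] [254.9 104.9]
```

View pics/w5.png

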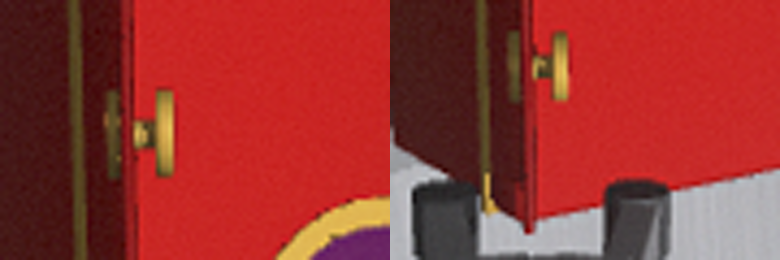

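The close view shows stud b's socket at col 252 and its cap's outer edge at col 266. Stud a's cap is at col 265, and the jaws are centred at col 260. Both studs are open. I'll turn this into tool-y offsets.

```bash
python3 - <<'E'
from h import *
r=cap("wrist"); R0,p0=r["pose"]; f=192/np.tan(np.radians(r["vfov"])/2)
C=np.array(r["tool_from_camera"]); print(r["cx"],r["cy"],f,C.round(4).tolist())
def tooly(px,ztool):
    d=C[:3,:3]@np.array([(px[0]-r["cx"])/f,-(px[1]-r["cy"])/f,-1]); o=C[:3,3]; return (o+d*(ztool-o[2])/d[2]).round(4)
tz=lambda p:R0.inv().apply(p-p0)
for n,px,p in(("b sock",(252.3,160.2),lip(-.0045,-.06,.024)),("b cap",(266.1,160.2),lip(.0105,-.06,.024)),("a cap",(265.4,40.7),lip(.0105,.06,.024)),("a sock",(249.3,40.7),lip(-.0045,.06,.024))):
    t=tz(p); print(n,"pred",t.round(4),"seen",tooly(px,t[2]))
for q in (.09,.097): print("jaw L/R outer",tooly((230.3,195),q),tooly((289.7,195),q))
goto(RS,lip(.002,-.06,.024)+.18*LZ)
E
```

```text
260.42167585581774 191.74296081462506 323.0691424732165 [[-0.0008, 0.9466, 0.3224, 0.0829], [1.0, 0.0011, -0.0007, -0.0008], [-0.001, 0.3224, -0.9466, -0.142], [0.0, 0.0, 0.0, 1.0]]
b sock pred [ 0.0013 -0.0114  0.2041] seen [ 0.0015 -0.0094  0.2041]
b cap pred [0.0013 0.0036 0.2042] seen [0.0015 0.0057 0.2042]
a cap pred [0.1213 0.0034 0.2042] seen [0.1208 0.0045 0.2042]
a sock pred [ 0.1213 -0.0116  0.2041] seen [ 0.1208 -0.0112  0.2041]
jaw L/R outer [ 0.0013 -0.0235  0.09  ] [0.0012 0.0217 0.09  ]
jaw L/R outer [-0.0012 -0.0242  0.097 ] [-0.0012  0.0224  0.097 ]
shift [ 0.0014 -0.0036  0.0241] len 0.0244 | turn [ 0.005   0.     -0.0015] deg 0.3 | shift after turn [ 0.0014 -0.0035  0.0241]
```

```bash
python3 -m jog '[[0.23,[0.0014,-0.002,0],[0,0,0]],[0.23,[0,0,0.015],[0,0,0]],[0.23,[0,0,0.015],[0,0,0]],[0.23,[0,0,0.015],[0,0,0]],[0.23,[0,0,0.015],[0,0,0]],[0.23,[0,0,0.01],[0,0,0]],[0.23,[0,0,0],[0,0,0]],[0.23,[0,0,0],[0,0,0]]]'
python3 - <<'E'
from h import *
r=cap("wrist"); f=r["frame"]; goto(RS,lip(.002,-.06,.024)+.1*LZ)
cv2.imwrite("pics/w6.png",np.hstack([cv2.resize(f[120:240,200:320],(400,400),interpolation=cv2.INTER_CUBIC)])[:,:,::-1])
E
```

```text
time: 10.9
tcp_pos: [0.466, 0.1876, 0.2271]
eef_rot: [149.8, 0.1, 82.0]
contact_force: [-0.5, 0.2, -0.5]
width: 0.619
grasp_force: 8.8
shift [-0.0001 -0.0008  0.034 ] len 0.034 | turn [ 0.0038  0.0004 -0.0001] deg 0.2 | shift after turn [-0.0001 -0.0006  0.034 ]
```

View pics/w6.png

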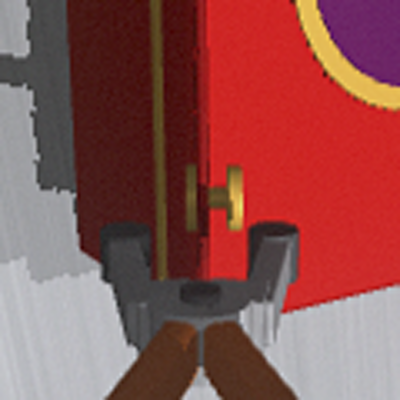

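Jaws straddle the lip: mid at crop col 200, stud b spans cols 187–243, so the tool must shift about +3 mm in y. Then advance the rest and squeeze stepwise.

```bash
python3 -m jog '[[0.23,[0,0.003,0],[0.0038,0,0]],[0.23,[0,0,0.01],[0,0,0]],[0.23,[0,0,0.012],[0,0,0]],[0.23,[0,0,0.012],[0,0,0]],[0.23,[0,0,0],[0,0,0]],[0.23,[0,0,0],[0,0,0]]]'
python3 - <<'E'
from h import *
r=cap("wrist"); f=r["frame"]; goto(RS,lip(.002,-.06,.024)+.1*LZ)
hsv=cv2.cvtColor(f,cv2.COLOR_RGB2HSV); m=(hsv[...,0]>17)&(hsv[...,0]<32)&(hsv[...,1]>110)&(hsv[...,2]>60)
n,l,s,c=cv2.connectedComponentsWithStats(m.astype('uint8'))
print([s[i].tolist() for i in range(1,n) if s[i,4]>12 and 200<c[i][0]<320])
E
```

```text
time: 11.45
tcp_pos: [0.4857, 0.1851, 0.1999]
eef_rot: [150.0, 0.0, 82.0]
contact_force: [0.5, 0.2, -0.5]
width: 0.618
grasp_force: 8.8
shift [-0.0002 -0.004   0.0004] len 0.004 | turn [ 0.0006 -0.     -0.    ] deg 0.0 | shift after turn [-0.0002 -0.004   0.0004]
[[236, 0, 9, 188, 580], [247, 10, 4, 29, 106], [256, 10, 13, 28, 206], [251, 181, 3, 22, 63], [259, 181, 11, 21, 137]]
```

```bash
python3 -m jog '[[0.1,[0,-0.001,0],[0,0,0]],[0.0,[0,0,0],[0,0,0]],[-0.05,[0,0,0],[0,0,0]],[-0.1,[0,0,0],[0,0,0]],[-0.1,[0,0,0],[0,0,0]]]' 40
python3 -m jog '[[-0.15,[0,0,0],[0,0,0]],[-0.2,[0,0,0],[0,0,0]],[-0.25,[0,0,0],[0,0,0]],[-0.3,[0,0,0],[0,0,0]],[-0.3,[0,0,0],[0,0,0]],[-0.3,[0,0,0],[0,0,0]],[-0.3,[0,0,0],[0,0,0]],[-0.3,[0,0,0],[0,0,0]]]'
cat >> h.py <<'E'
def gold(r):
    hsv=cv2.cvtColor(r["frame"],cv2.COLOR_RGB2HSV); m=(hsv[...,0]>17)&(hsv[...,0]<32)&(hsv[...,1]>110)&(hsv[...,2]>60)
    n,l,s,c=cv2.connectedComponentsWithStats(m.astype('uint8'))
    return [s[i].tolist() for i in range(1,n) if s[i,4]>12 and 200<c[i][0]<320]
E
python3 - <<'E'
from h import *
print(gold(cap("wrist")),robot.state()["width"]*85)
E
```

```text
time: 11.92
tcp_pos: [0.4852, 0.1855, 0.1997]
eef_rot: [149.9, -0.0, 82.0]
contact_force: [1.9, -1.5, 0.7]
width: 0.449
grasp_force: 12.4
time: 12.58
tcp_pos: [0.4845, 0.1853, 0.1992]
eef_rot: [150.0, 0.0, 82.0]
contact_force: [-4.2, 0.5, 6.0]
width: 0.358
grasp_force: 31.8
[[238, 0, 9, 184, 570], [249, 10, 5, 29, 103], [258, 10, 14, 28, 220], [253, 181, 3, 19, 57], [261, 181, 5, 19, 77]] 30.669543244858392
```

Stud b now measures about 10 mm over all: closed. Open slightly, back off, and move to stud a.

```bash
python3 -m jog '[[-0.3,[0,0,0],[0,0,0]],[-0.3,[0,0,0],[0,0,0]],[0.0,[0,0,0],[0,0,0]],[0.23,[0,0,0],[0,0,0]],[0.23,[0,0,0],[0,0,0]],[0.23,[0,0,0],[0,0,0]],[0.23,[0,0,0],[0,0,0]]]'
python3 - <<'E'
from h import *
r=cap("wrist");print(gold(r),robot.state()["width"]*85); goto(RS,lip(.002,-.06,.024)+.1*LZ)
for n in("pliers","pliers_grip","pliers_bite"):print(n,[(d["confidence"],(np.array(r["tool_from_camera"])@np.r_[d["at"],1])[:3].round(4)) for d in optics.tip_of("wrist",n)])
E
```

```text
time: 13.22
tcp_pos: [0.4846, 0.1851, 0.1988]
eef_rot: [150.0, 0.0, 82.0]
contact_force: [0.1, 0.4, -1.2]
width: 0.616
grasp_force: 8.8
[[238, 0, 9, 204, 604], [249, 9, 5, 29, 100], [259, 10, 13, 28, 222], [253, 181, 3, 22, 66], [261, 181, 4, 21, 82]] 52.27792421271638
shift [ 0.     -0.0024 -0.0003] len 0.0024 | turn [-0.0003  0.0004  0.0001] deg 0.0 | shift after turn [ 0.     -0.0024 -0.0003]
pliers [(0.63, array([-0.0039, -0.0042,  0.0579])), (0.57, array([ 0.03  , -0.1157,  0.1687]))]
pliers_grip []
pliers_bite [(0.59, array([-0.0033, -0.001 ,  0.1006]))]
```

```bash
python3 -m jog '[[0.23,[0,-0.001,-0.01],[0,0,0]],[0.23,[0,0,-0.02],[0,0,0]],[0.23,[0,0,-0.02],[0,0,0]],[0.23,[0.03,0,0],[0,0,0]],[0.23,[0.03,0,0],[0,0,0]],[0.23,[0.03,0,0],[0,0,0]],[0.23,[0.029,0,0],[0,0,0]],[0.23,[0,0,0],[0,0,0]],[0.23,[0,0,0],[0,0,0]],[0.23,[0,0,0],[0,0,0]]]'
python3 - <<'E'
from h import *
r=cap("wrist");print(gold(r)); goto(RS,lip(.002,.06,.024)+.1*LZ)
cv2.imwrite("pics/w7.png",cv2.resize(r["frame"][110:240,200:330],(400,400),interpolation=cv2.INTER_CUBIC)[:,:,::-1])
E
```

```text
time: 14.25
tcp_pos: [0.4749, 0.3063, 0.2417]
eef_rot: [150.0, 0.1, 82.0]
contact_force: [-0.3, -0.6, -1.3]
width: 0.615
grasp_force: 8.8
[[268, 109, 14, 3, 16], [254, 111, 13, 2, 14], [245, 112, 7, 91, 218], [255, 164, 2, 18, 36], [261, 165, 9, 17, 89], [248, 248, 4, 53, 103], [257, 274, 2, 16, 32], [262, 274, 4, 16, 57]]
shift [ 0.0021 -0.0008  0.05  ] len 0.05 | turn [-0.0009  0.0014  0.0003] deg 0.1 | shift after turn [ 0.002  -0.0008  0.05  ]
```

View pics/w7.png

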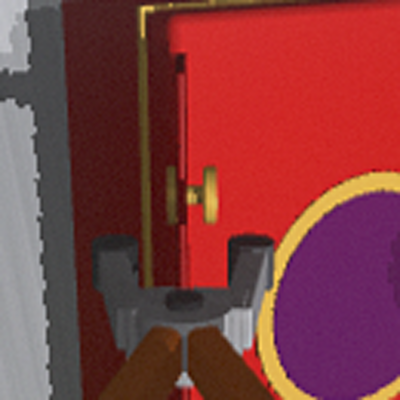

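The jaws straddle the lip ahead of stud a: jaw mid at crop col 183, stud at cols 165–217. Shift +1.3 mm in y and +2 mm in x, then advance and squeeze.

```bash
python3 -m jog '[[0.23,[0.002,0.0013,0],[0,0,0]],[0.23,[0,0,0.012],[0,0,0]],[0.23,[0,0,0.012],[0,0,0]],[0.23,[0,0,0.012],[0,0,0]],[0.23,[0,0,0.012],[0,0,0]],[0.23,[0,0,0],[0,0,0]],[0.23,[0,0,0],[0,0,0]]]'
python3 - <<'E'
from h import *
r=cap("wrist");print(gold(r)); goto(RS,lip(.002,.06,.024)+.1*LZ); print(robot.state()["contact_force"])
E
```

```text
time: 14.88
tcp_pos: [0.5007, 0.3042, 0.2003]
eef_rot: [150.1, 0.1, 81.9]
contact_force: [0.6, 1.2, -1.6]
width: 0.617
grasp_force: 8.8
[[240, 110, 119, 78, 345], [251, 181, 4, 21, 64], [259, 181, 11, 21, 140], [245, 252, 5, 78, 174], [254, 305, 3, 19, 50], [261, 305, 4, 19, 70]]
shift [-0.0005 -0.0029  0.0018] len 0.0034 | turn [-0.0003  0.001  -0.0005] deg 0.1 | shift after turn [-0.0005 -0.0029  0.0018]
[-0.71434041  0.14872271 -1.44277107]
```

```bash
python3 -m jog '[[0.1,[0,-0.001,0],[0,0,0]],[0.0,[0,0,0],[0,0,0]],[-0.1,[0,0,0],[0,0,0]],[-0.15,[0,0,0],[0,0,0]],[-0.2,[0,0,0],[0,0,0]],[-0.25,[0,0,0],[0,0,0]],[-0.3,[0,0,0],[0,0,0]],[-0.3,[0,0,0],[0,0,0]],[-0.3,[0,0,0],[0,0,0]],[-0.3,[0,0,0],[0,0,0]]]' 40
python3 -m jog '[[-0.3,[0,0,0],[0,0,0]],[-0.3,[0,0,0],[0,0,0]],[-0.3,[0,0,0],[0,0,0]]]'
python3 -m jog '[[0.0,[0,0,0],[0,0,0]],[0.23,[0,0,0],[0,0,0]],[0.23,[0,0,0],[0,0,0]],[0.23,[0,0,0],[0,0,0]],[0.23,[0,0,0],[0,0,0]]]'
python3 - <<'E'
from h import *
r=cap("wrist");print(gold(r)); goto(RS,lip(.002,.06,.024)+.1*LZ); print(robot.state()["contact_force"])
E
```

```text
time: 15.77
tcp_pos: [0.4998, 0.3056, 0.2009]
eef_rot: [150.0, -0.0, 82.0]
contact_force: [-5.7, 0.3, 6.2]
width: 0.36
grasp_force: 32.1
time: 16.02
tcp_pos: [0.4998, 0.3056, 0.2009]
eef_rot: [150.0, -0.0, 82.0]
contact_force: [-5.9, 0.4, 5.7]
width: 0.354
grasp_force: 32.1
time: 16.43
tcp_pos: [0.5, 0.3052, 0.2002]
eef_rot: [150.0, 0.0, 82.0]
contact_force: [0.2, 0.0, -0.5]
width: 0.615
grasp_force: 8.8
[[241, 113, 84, 90, 313], [252, 182, 3, 21, 63], [260, 182, 4, 22, 85], [245, 252, 5, 79, 190], [255, 305, 3, 20, 41], [261, 306, 4, 19, 76]]
shift [-0.001  -0.0018  0.0017] len 0.0026 | turn [-0.0001  0.0005  0.0001] deg 0.0 | shift after turn [-0.001  -0.0018  0.0017]
[ 0.29660675  0.050653   -0.99295835]
```

Both studs are closed. Retreat and carry the pliers back.

```bash
python3 -m jog '[[0.23,[0,0,-0.015],[0,0,0]],[0.23,[0,0,-0.025],[0,0,0]],[0.23,[0,0,-0.03],[0,0,0]],[0.23,[0,0,-0.03],[0,0,0]],[0.23,[0,0,-0.03],[0,0,0]],[0.23,[0,0,-0.03],[0,0,0]],[0.23,[0,0,-0.01],[0,0,0]],[0.23,[-0.03,0,0],[0,0,0]],[0.23,[-0.03,0,0],[0,0,0]],[0.23,[-0.03,0,0],[0,0,0]]]'
python3 -m jog '[[0.23,[-0.03,0,0],[0,0,0]],[0.23,[-0.03,0,0],[0,0,0]],[0.23,[-0.03,0,0],[0,0,0]],[0.23,[-0.03,0,0],[0,0,0]],[0.23,[-0.03,0,0],[0,0,0]],[0.23,[-0.03,0,0],[0,0,0]],[0.23,[-0.03,0,0],[0,0,0]],[0.23,[-0.03,0,0],[0,0,0]],[0.23,[-0.03,0,0],[0,0,0]],[0.23,[-0.03,0,0],[0,0,0]]]'
python3 -m jog '[[0.23,[-0.03,0,0],[0,0,0]],[0.23,[-0.03,0,0],[0,0,0]],[0.23,[-0.03,0,0],[0,0,0]],[0.23,[-0.03,0,0],[0,0,0]],[0.23,[0,0,0],[0,0,0]]]'
python3 - <<'E'
from h import *
goto(RP,G+0.15*PZ); print(robot.state()["joints"])
E
```

```text
time: 17.32
tcp_pos: [0.4028, 0.2274, 0.347]
eef_rot: [150.0, 0.1, 82.1]
contact_force: [0.8, -1.1, -1.6]
width: 0.616
grasp_force: 8.8
time: 18.15
tcp_pos: [0.3632, -0.0512, 0.3465]
eef_rot: [150.2, 0.0, 81.9]
contact_force: [0.1, -0.5, -1.1]
width: 0.618
grasp_force: 8.8
time: 18.57
tcp_pos: [0.3465, -0.1719, 0.3469]
eef_rot: [150.3, 0.2, 81.4]
contact_force: [0.0, -0.2, -0.8]
width: 0.615
grasp_force: 8.8
shift [-0.0411  0.0566  0.1233] len 0.1418 | turn [0.1674 0.0457 1.3031] deg 75.3 | shift after turn [0.0511 0.072  0.1109]
[-59.47384033 -19.85028127 117.72313377  25.03133294  64.46005319
 -58.28041724]
```

```bash
python3 -m jog '[[0.23,[0,0,0],[0.014,0.0038,0.1086]],[0.23,[0,0,0],[0.014,0.0038,0.1086]],[0.23,[0,0,0],[0.014,0.0038,0.1086]],[0.23,[0,0,0],[0.014,0.0038,0.1086]],[0.23,[0,0,0],[0.014,0.0038,0.1086]],[0.23,[0,0,0],[0.014,0.0038,0.1086]],[0.23,[0,0,0],[0.014,0.0038,0.1086]],[0.23,[0,0,0],[0.014,0.0038,0.1086]],[0.23,[0,0,0],[0.014,0.0038,0.1086]],[0.23,[0,0,0],[0.014,0.0038,0.1086]]]'
python3 -m jog '[[0.23,[0,0,0],[0.014,0.0038,0.1086]],[0.23,[0,0,0],[0.014,0.0038,0.1086]],[0.23,[0.02,0.025,0.02],[0,0,0]],[0.23,[0.02,0.025,0.02],[0,0,0]],[0.23,[0.01,0.02,0.02],[0,0,0]],[0.23,[0,0,0],[0,0,0]],[0.23,[0,0,0],[0,0,0]],[0.23,[0,0,0],[0,0,0]]]'
python3 - <<'E'
from h import *
goto(RP,G+0.15*PZ)
for c in("top","scene","wrist"):
    r=cap(c); R0,p0=r["pose"]
    for n in("pliers","pliers_grip","pliers_bite","pocket"):print(c,n,[(k,w,R0.inv().apply(w-p0).round(4)) for k,w in tips(c,r,n) if abs(w[1]+.21)<.05 and w[0]>.4])
E
```

```text
time: 19.4
tcp_pos: [0.3475, -0.1644, 0.3459]
eef_rot: [173.2, -23.8, 22.2]
contact_force: [-0.4, -0.8, -1.2]
width: 0.614
grasp_force: 8.8
time: 20.07
tcp_pos: [0.428, -0.2215, 0.3123]
eef_rot: [-179.6, -24.9, 9.0]
contact_force: [-0.7, 0.5, -1.5]
width: 0.616
grasp_force: 8.8
shift [-0.0008  0.0114  0.0485] len 0.0498 | turn [-0.0098  0.0009  0.0074] deg 0.7 | shift after turn [-0.0007  0.0109  0.0486]
top pliers [(0.82, array([ 0.4433, -0.2149,  0.2623]), array([-0.0065, -0.0038,  0.0522])), (0.6, array([ 0.571 , -0.2132,  0.001 ]), array([-0.0021,  0.0162,  0.3423]))]
top pliers_grip [(0.75, array([ 0.4195, -0.2264,  0.3287]), array([-0.0014,  0.0034, -0.0188]))]
top pliers_bite [(0.73, array([ 0.4606, -0.209 ,  0.2186]), array([-0.0086, -0.0067,  0.0994]))]
top pocket [(0.75, array([ 0.57  , -0.2107,  0.0186]), array([0.0048, 0.0135, 0.3261]))]
scene pliers [(0.65, array([ 0.4482, -0.2222,  0.2676]), array([-0.0017,  0.0033,  0.0502]))]
scene pliers_grip [(0.59, array([ 0.4178, -0.2308,  0.3293]), array([-0.004 ,  0.0069, -0.019 ]))]
scene pliers_bite [(0.81, array([ 0.4612, -0.2157,  0.2208]), array([-0.009 , -0.0009,  0.0985]))]
scene pocket [(0.66, array([ 0.4456, -0.2212,  0.2652]), array([-0.0049,  0.0019,  0.0514])), (0.65, array([ 0.5634, -0.2172,  0.0257]), array([-0.0005,  0.0172,  0.3178]))]
wrist pliers [(0.74, array([ 0.4469, -0.2225,  0.2568]), array([-0.0076,  0.0031,  0.0591])), (0.37, array([ 0.5653, -0.2094,  0.025 ]), array([0.0019, 0.0096, 0.3194]))]
wrist pliers_grip []
wrist pliers_bite [(0.62, array([ 0.4674, -0.2164,  0.2215]), array([-0.0034,  0.0005,  0.1001]))]
wrist pocket [(0.98, array([ 0.5666, -0.2124,  0.0215]), array([0.0012, 0.0128, 0.3229]))]
```

```bash
cat >> h.py <<'E'
PO=np.array([.5675,-.2120,.0205])
def ins(h,dx=.003): return PO+h*PZ+dx*RP.as_matrix()[:,0]
E
python3 - <<'E'
from h import *
goto(RP,ins(.203))
E
```

```text
shift [0.0049 0.0112 0.121 ] len 0.1216 | turn [-0.0078 -0.0009  0.0076] deg 0.6 | shift after turn [0.0051 0.0102 0.121 ]
```

```bash
python3 -m jog '[[0.23,[0.005,0.0105,0.02],[-0.008,0,0.0075]],[0.23,[0,0,0.025],[0,0,0]],[0.23,[0,0,0.025],[0,0,0]],[0.23,[0,0,0.025],[0,0,0]],[0.23,[0,0,0.02],[0,0,0]],[0.23,[0,0,0],[0,0,0]],[0.23,[0,0,0],[0,0,0]],[0.23,[0,0,0],[0,0,0]]]'
python3 - <<'E'
from h import *
goto(RP,ins(.203))
for c in("top","scene","wrist"):
    r=cap(c); R0,p0=r["pose"]
    for n in("pliers","pliers_bite","pocket"):print(c,n,[(k,RP.inv().apply(w-PO).round(4)) for k,w in tips(c,r,n) if abs(w[1]+.21)<.05 and w[0]>.4])
    if c=="wrist":
        f=r["frame"]; hsv=cv2.cvtColor(f,cv2.COLOR_RGB2HSV)
        m=(hsv[...,0]>105)&(hsv[...,0]<125)&(hsv[...,1]>120)&(hsv[...,2]>50)
        n,l,s,_=cv2.connectedComponentsWithStats(m.astype('uint8')); print([x.tolist() for x in s[1:] if x[4]>60])
        for p in [(sx,sy) for sx in(-.017,.017) for sy in(-.036,.036)]:
            print(proj(r,PO+.076*PZ+RP.apply([p[0],p[1],0])).round())
    cv2.imwrite(f"pics/ins_{c}.png",r["frame"][:,:,::-1])
E
```

```text
time: 21.48
tcp_pos: [0.4831, -0.2251, 0.212]
eef_rot: [179.9, -25.1, 8.5]
contact_force: [-0.1, -0.6, -1.1]
width: 0.616
grasp_force: 8.8
shift [-0.0005 -0.0005  0.0066] len 0.0067 | turn [ 0.0007 -0.0014  0.0005] deg 0.1 | shift after turn [-0.0005 -0.0005  0.0066]
top pliers [(0.75, array([ 0.002 , -0.002 , -0.1558])), (0.46, array([-0.0046, -0.0054, -0.1088]))]
top pliers_bite []
top pocket [(0.94, array([ 0.0016, -0.0015,  0.0028]))]
scene pliers [(0.71, array([-1.000e-04,  3.000e-03, -1.584e-01]))]
scene pliers_bite [(0.87, array([-0.0047, -0.0037, -0.115 ]))]
scene pocket [(0.61, array([-0.0005,  0.0011, -0.0034]))]
wrist pliers [(0.95, array([-0.0044,  0.0021, -0.1535]))]
wrist pliers_bite [(0.57, array([-0.0005,  0.0004, -0.109 ]))]
wrist pocket [(0.71, array([-0.0003, -0.0012, -0.0021]))]
[[218, 148, 82, 53, 2839]]
[220. 201.]
[299. 201.]
[219. 165.]
[301. 165.]
```

```bash
python3 -m jog '[[0.23,[0.002,0,0.015],[0,0,0]],[0.23,[0,0,0.015],[0,0,0]],[0.23,[0,0,0.01],[0,0,0]],[0.23,[0,0,0.01],[0,0,0]],[0.23,[0,0,0],[0,0,0]]]'
python3 -m jog '[[0.23,[0,0,0.012],[0,0,0]],[0.23,[0,0,0.012],[0,0,0]],[0.23,[0,0,0.012],[0,0,0]],[0.23,[0,0,0],[0,0,0]],[0.23,[0,0,0],[0,0,0]]]'
python3 - <<'E'
from h import *
goto(RP,ins(.113,.005)); print(robot.state()["contact_force"])
E
```

```text
time: 22.5
tcp_pos: [0.5054, -0.2206, 0.1649]
eef_rot: [-179.9, -24.9, 8.5]
contact_force: [0.1, 1.0, -1.1]
width: 0.617
grasp_force: 8.8
time: 22.92
tcp_pos: [0.5206, -0.2188, 0.1339]
eef_rot: [-180.0, -25.0, 8.5]
contact_force: [-0.9, 0.2, -2.0]
width: 0.617
grasp_force: 8.8
shift [0.0001 0.0002 0.0098] len 0.0098 | turn [-0.0008 -0.0003  0.0001] deg 0.0 | shift after turn [0.0001 0.0002 0.0098]
[-0.93603944  0.16541857 -1.97484269]
```

```bash
python3 -m jog '[[0.23,[0,0,0.005],[0,0,0]],[0.23,[0,0,0.005],[0,0,0]],[0.23,[0,0,0.002],[0,0,0]],[0.23,[0,0,0],[0,0,0]],[0.23,[0,0,0],[0,0,0]]]'
python3 -m jog '[[0.3,[0,0,0],[0,0,0]],[0.4,[0,0,0],[0,0,0]],[0.6,[0,0,0],[0,0,0]],[1,[0,0,0],[0,0,0]],[1,[0,0,0],[0,0,0]],[1,[0,0,0],[0,0,0]],[1,[0,0,0],[0,0,0]]]'
python3 -m jog '[[1,[0,0,-0.01],[0,0,0]],[1,[0,0,-0.02],[0,0,0]],[1,[0,0,-0.03],[0,0,0]],[1,[0,0,-0.03],[0,0,0]],[1,[0,0,-0.03],[0,0,0]],[1,[0,0,-0.03],[0,0,0]],[1,[0,0,0],[0,0,0]],[1,[0,0,0],[0,0,0]]]'
python3 - <<'E'
from h import *
seat=PO+.055*PZ
for c in("top","scene","wrist"):
    r=cap(c)
    for n in("pliers","pliers_grip","pocket"):print(c,n,[(k,RP.inv().apply(w-seat).round(4)) for k,w in tips(c,r,n) if abs(w[1]+.21)<.05 and w[0]>.45])
    for n in ("case","canister","bar","tin","tape","pot","carton"): 
        if c!="wrist": print(n,[w for k,w in tips(c,r,n,.4)][:2])
E
```

```text
time: 23.33
tcp_pos: [0.5257, -0.2183, 0.1232]
eef_rot: [180.0, -25.0, 8.5]
contact_force: [0.3, -0.5, -1.0]
width: 0.617
grasp_force: 8.8
time: 23.92
tcp_pos: [0.5258, -0.2184, 0.1233]
eef_rot: [180.0, -25.1, 8.5]
contact_force: [0.7, 0.1, 0.7]
width: 0.997
grasp_force: 0.0
time: 24.58
tcp_pos: [0.4629, -0.2288, 0.2615]
eef_rot: [179.7, -25.2, 8.6]
contact_force: [-0.4, 0.1, -0.4]
width: 0.997
grasp_force: 0.0
top pliers [(0.49, array([-0.0041, -0.0034,  0.0056]))]
top pliers_grip [(0.55, array([-0.008 ,  0.0025, -0.0715]))]
top pocket [(0.72, array([ 0.0025, -0.0044,  0.0532]))]
case [array([ 0.5458,  0.2345, -0.001 ])]
canister [array([0.4373, 0.0043, 0.0018])]
bar [array([ 0.4766,  0.2223, -0.0022])]
tin [array([0.6895, 0.2374, 0.0902])]
tape [array([ 0.7299, -0.1887, -0.0047])]
pot [array([ 0.6873, -0.0839, -0.0033])]
carton [array([ 7.185e-01, -2.920e-01, -5.000e-04])]
scene pliers [(0.5, array([-0.0045,  0.0037, -0.0002]))]
scene pliers_grip [(0.68, array([-0.0124,  0.0024, -0.0707]))]
scene pocket [(0.91, array([ 0.0011, -0.0001,  0.0523]))]
case []
canister [array([0.4387, 0.0098, 0.0015])]
bar [array([0.47  , 0.2187, 0.0021])]
tin [array([ 0.5071, -0.2238,  0.1275])]
tape [array([ 0.7279, -0.1869,  0.0029])]
pot [array([ 0.6849, -0.0845,  0.006 ])]
carton [array([ 0.7168, -0.2962,  0.0012])]
wrist pliers [(0.69, array([-0.0066,  0.0026,  0.0087]))]
wrist pliers_grip [(0.93, array([-0.0078, -0.0018, -0.0711]))]
wrist pocket [(0.97, array([-0.0015,  0.0014,  0.053 ]))]
```

The pliers are seated: pivot about 5 mm from the seat, and the axis is right. Nothing else has moved, so I'm handing in.

```bash
python3 -c "
from workcell import robot
print(robot.finish_job())"
```

```text
the job is handed in; nothing more can be done
None
```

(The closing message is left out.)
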